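Seat a lid blank in the corner of the carving jig

ROBOT

A 6-joint arm with a two-finger parallel gripper is mounted at the origin on the work surface. World frame = base frame: x ahead of the robot, y to its left, z up, the work surface at z = 0. Lengths are in mm, angles in rad, forces in N, time in s.
With the tool pointing down it reaches from about 425 to 925 mm from the base axis. Payload 12.5 kg.
Tool frame: the origin (TCP) lies on the centre line of the jaws, within the pads' length; the fingertips stand manip.nose_length ahead of it and the grasp point (between the pads) lies 3 mm ahead of it (manip.nose_length is the distance from the TCP to the fingertips, in mm); z points along the fingers, y is the line along which they close (so a half turn about z gives the same grasp; the last joint's range is limited). The gripper opens to 85 mm and grips with 20 to 120 N. Pads are 22 mm wide; open, the fingers measure 114 mm over their backs; the gripper's body (76 mm by 85 mm) begins 54 mm behind the grasp point. The pads swing forward as they close: fully open they stand 13 mm farther back than shut.
Start: joints at [-1.326, 0.491, 1.559, -0, 1.092, -0.106], TCP at [214.803, -586.943, 253.327] pointing down, gripper open.
Joint ranges: [-3.1, 3.1], [-0.84, 2.19], [0.05, 2.79], [-1.13, 4.28], [0.06, 2.93], [-2.69, 2.69]. Speed limits (rad/s): [2.22, 2.22, 2.79, 3.14, 3.14, 3.14].

INTERFACE

Orientations are given as a rotation vector (axis times angle).
In Python, from rig import manip gives the robot as it stands.
- The arm moves only by the tool drive_tool, never from a script. Its argument "deltas" is a list of rows, each a list of 6 numbers: the shift along the tool's x, y, z in mm, then the turn, a rotation vector about the tool's x, y, z in rad. A call has 1 to 5 rows; each row shifts and turns the commanded pose from where the row before left it, along the tool's axes as they then stand; what a row does not reach is not made up. A row lasts 1/10 s, in which the tool goes at most 50 mm and 8.59 degrees, less where a joint would pass 70% of its speed; a pose out of reach is approached as far as the arm can. A call is refused whole if a number of a shift passes 50 or a number of a turn 0.15, either way. A call with a gripper value outside its range is refused whole. "gripper" is the finger opening in mm, from 0 to 85.4, set as the call begins (left out, the last holds). The fingers move at their own pace and stop on an object; the grip force is fixed at half the most. Time passes only in rows, so rows that do not move let the fingers close. It gives the time, the measured TCP pose, the force, the opening and the grip force at its end, in the units of the state.
- manip.state(): the state, without advancing time (a new reading comes with each control period).
- manip.camera(name): name is "scene" or "top" or "wrist"; returns (picture, depth): 420x560x3 uint8, red, green, blue; 420x560 float32, mm along the optical axis (not along the pixel's ray), 0 where there is no reading.
- manip.get_calibration(name): a dict with "fovy" (degrees; the focal length in pixels is half the picture's height over the tangent of half this angle, whatever the lens; pixels are square), "cx", "cy" (the principal point, pixels), "R" (3x3) and "t" (3): a world point X has camera coordinates R X + t; the wrist camera has in their place "tool_from_camera" (4x4, takes a point from camera to tool coordinates, whose origin is the TCP and whose axes are the flange's). Camera axes: x right, y down, z forward; pixel columns grow to the right and rows downward; lengths in mm; the calibration is good to about 2 mm. A picture is of the moment at which its call begins: read the wrist's pose just before it. get_calibration takes no time and is no camera call.
- manip.finish_job(): hands the job in; it is judged then, once.
The state is a dict: "time_s": time; "joints": joint angles; "qd": joint speeds; "effort": joint torques, N m; "position": TCP position; "tcp_rot": TCP orientation; "force": force on the tool from outside, world axes, zero at the start; "torque": the same for the moment, N m; "finger_gap": finger opening in mm; "gripper_force": force on a finger pad.
Only numpy, scipy, OpenCV 4.12 (cv2) and the standard library are available. Lean on these libraries where they do the work, as an engineer would, in place of code of your own. Each camera call takes 0.05 s, during which the arm holds its last target. There are 200 camera calls.

TASK

Turn the black wing knob on the carving jig clockwise until it clicks over and the side stop stands up, then bring the square lid blank onto the jig's bed and press it flat and square into the corner, firmly against the end fence and the side stop at the same time. Finish while still holding it pressed against both, as the carver would want it; do not let go. Leave the goblet, the finial and the small bowl where they stand.

Things in the scene. Friction and masses are not known exactly. Their poses are not given: they have to be found in the camera images.
- blank: Square lid blank of pale wood, loose, 0.09 to 0.18 kg, flat on the table: slab 80 x 80 x 20 mm with a round boss to grip it by (36 mm diameter, from 20 to 52 mm above the underside) upright in the middle of its top. Origin: centre of the underside; x, y along the slab's edges, z up. Any of its four sides may face any stop.
- jig: Carving jig fixed to the bench: smooth aluminium bed 190 x 230 mm, surface 16 mm above the table. Origin on the table; plate spans x -90..100, y -150..80 mm. +x points to the end fence (away from the robot), side stop and knob are on the -y side. Corner of the stops: x +60, y -50, so push the blank to +x and -y. Knob housing: grey block 90 x 56, 14 mm above the bed; knob axis at x 0, y -115.
- fence: End fence, steel bar fixed on the jig's bed, 20 (x) x 120 (y) x 18 mm high. Origin: centre of its underside, axes as the jig's. Smooth (friction about 0.3, like the bed and the side stop). Its face towards -x, 10 mm from its origin, is the stopping face (jig x = +60 mm).
- side_stop: Steel bar 100 (x) x 14 (y) x 16 mm that rises straight up out of a dark slot in the bed as the knob is turned: top 1 mm below the bed surface with the knob at 0, 16 mm above it when clicked over. Cannot move sideways. Origin: centre of its top, axes as the jig's. Its +y face, 7 mm from its origin, is the stopping face (jig y = -50 mm).
- nest (a point): Point on the bed surface where the centre of the blank's underside is when the blank is seated in the corner (jig x = +20, y = -10, z = 16 mm); axes as the jig's.
- knob (a joint): Angle of the wing knob in rad: 0 at the start, grows clockwise seen from above, end stops at 0 and 1.2. A sprung over-centre strut resists (about 0.22 N m at first, less later) up to the middle, 0.6 rad, then snaps the knob over by itself to 1.2, where it stays. Knob motion raises the side stop in proportion.
- knob_grip (a point): Point on the knob's upright axis, at mid height of its wing. The wing is a black bar 44 mm long, 14 mm thick and 26 mm tall (13 mm above and 13 mm below this point), lying along this point's x axis, which turns with the knob; below it a dark disc of 42 mm diameter. Pinch it from above across its thickness (along the point's y).
- goblet: Bystander: small pale turned goblet, 60 mm wide, 85 mm tall. Origin: centre of the foot.
- finial: Bystander: dark turned finial, 54 mm wide, 88 mm tall. Origin: centre of the foot.
- bowl: Bystander: small dark wooden bowl, 90 mm wide, 45 mm tall. Origin: centre of the foot.
Not all that is in view belongs to the job. What is shaped like the blank but green or red is not meant.

How it is judged:
By the outcome, as a careful person would: the job done as asked, in the order asked, and still so for the second after the job is handed in, while the arm keeps its last pose, push and grip.
It also fails if it takes over 58 s, if anything falls off the work surface, if the arm or the gripper's body presses on something with over 40 N, if the wrist force passes 120 N, or if a joint passes its speed limit or range.

## Working session

There is one attempt and no reset: what is moved stays moved. The work goes in short steps, Python scripts to look and compute and a tool call to move; the robot and the scene stay as the last step left them, time stands still between calls to the robot, and variables do not carry over. Pictures are saved under pics/ and viewed, at most 10 in all, crops included, and the job is handed in when it is done.

Besides the shell and the picture viewer there is one more tool, called as name(argument=value, ...) on one line, values as JSON. drive_tool: Moves the arm, as the interface text tells. Its arguments: {"type":"object","properties":{"deltas":{"type":"array"},"gripper":{"type":"number"}},"required":["deltas"]}

```bash
ls; mkdir -p pics; python3 - <<'E'
from rig import manip
import cv2,numpy as np
print(manip.state(), manip.nose_length)
for n in ["top","scene"]:
    p,d=manip.camera(n); np.savez(f"pics/{n}0.npz",p=p,d=d)
    cv2.imwrite(f"pics/{n}0.png",p[:,:,::-1]); c=manip.get_calibration(n); print(n,c)
print(manip.get_calibration("wrist"))
a=cv2.imread("pics/top0.png")
E
```

```text
pics
{'time_s': 0.0, 'joints': array([-1.32558183e+00,  4.91557962e-01,  1.55948853e+00,  5.04751286e-05,
        1.09169642e+00, -1.05568877e-01]), 'qd': array([ 0.00018596, -0.00166559,  0.00029335, -0.00069387,  0.00018879,
        0.00153075]), 'effort': array([ 1.13844319e-03, -6.18443871e+01, -2.61598492e+01, -7.40097221e-05,
        4.04388804e-03, -7.87321738e-06]), 'position': array([ 214.76743345, -586.70988682,  252.71525936]), 'tcp_rot': array([-3.09226863e+00, -5.47951745e-01,  5.58674237e-05]), 'force': array([ 0.1243225 , -0.23006268,  0.13964744]), 'torque': array([0.04259964, 0.00165462, 0.02366269]), 'gripper_force': 0.0, 'finger_gap': 85.51574012753882} 22.0
top {'fovy': 43.16776394499569, 'cx': 282.25383254704764, 'cy': 209.66713313684815, 'R': array([[ 3.53936335e-03, -9.99836365e-01, -1.77402136e-02],
       [-9.82806296e-01, -2.02997710e-04, -1.84639496e-01],
       [ 1.84605681e-01,  1.80886999e-02, -9.82646193e-01]]), 't': array([ -11.20126386,  500.60986162, 1566.58976033])}
scene {'fovy': 55.36855599009377, 'cx': 276.7169658745872, 'cy': 212.69841440444253, 'R': array([[-0.50125049,  0.86504578,  0.02106543],
       [ 0.54083112,  0.33220229, -0.77275051],
       [-0.67546255, -0.37594873, -0.63436023]]), 't': array([ 275.9354257 , -231.83716396, 1359.26757357])}
{'fovy': 62.549427675557055, 'cx': 278.7636481628631, 'cy': 203.1125576847405, 'tool_from_camera': array([[-1.50130347e-03, -9.65467738e-01, -2.60518316e-01,
         6.59410947e+01],
       [ 9.99998747e-01, -1.58041663e-03,  9.41956130e-05,
        -6.51314815e-01],
       [-5.02670305e-04, -2.60517848e-01,  9.65468901e-01,
        -1.21273918e+02],
       [ 0.00000000e+00,  0.00000000e+00,  0.00000000e+00,
         1.00000000e+00]])}
```

View pics/top0.png

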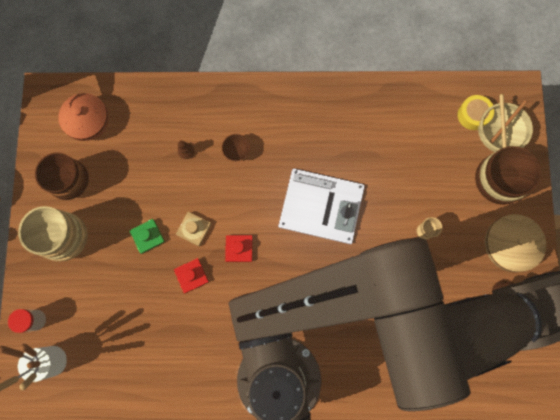

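View pics/scene0.png

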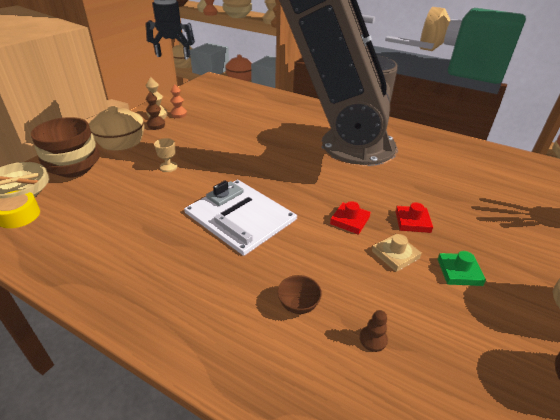

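Top view: the jig is at about (322,206), with the knob at (348,210), the dark slot at (328,208) and the fence at (315,181). There are four blank-shaped pieces: pale (194,228), green (147,236), red (239,248) and red (191,275). Only the pale one fits "pale wood"; I'll confirm it in a crop. Bystanders are the goblet (429,228), bowl (235,148) and finial (186,150).

```bash
cat > h.py <<'E'
import numpy as np,cv2
from scipy.spatial.transform import Rotation as Ro
from rig import manip
def cal(n,st=None):
    c=manip.get_calibration(n); f=210/np.tan(np.radians(c["fovy"])/2)
    if n=="wrist":
        T=c["tool_from_camera"]; Rt=Ro.from_rotvec(st["tcp_rot"]).as_matrix()
        Rc=Rt@T[:3,:3]; o=st["position"]+Rt@T[:3,3]      # camera to world
    else: Rc=c["R"].T; o=-Rc@c["t"]
    return f,c["cx"],c["cy"],Rc,o
def ray(C,uv):
    f,cx,cy,Rc,o=C; uv=np.atleast_2d(uv).astype(float)
    return o,np.c_[(uv[:,0]-cx)/f,(uv[:,1]-cy)/f,np.ones(len(uv))]@Rc.T
def onz(C,uv,z):
    o,d=ray(C,uv); return o+d*((z-o[2])/d[:,2])[:,None]
def two(C1,p1,C2,p2):  # least-squares meeting point of two rays, and gap
    o1,a=ray(C1,p1);o2,b=ray(C2,p2);a=a[0]/np.linalg.norm(a);b=b[0]/np.linalg.norm(b)
    k=np.linalg.lstsq(np.c_[a,-b],o2-o1,rcond=None)[0]
    P,Q=o1+k[0]*a,o2+k[1]*b; return (P+Q)/2,np.linalg.norm(P-Q)
def proj(C,X):
    f,cx,cy,Rc,o=C; q=(np.atleast_2d(X)-o)@Rc; return np.c_[cx+f*q[:,0]/q[:,2],cy+f*q[:,1]/q[:,2]]
def rect(mask):
    cs=cv2.findContours(mask.astype(np.uint8),cv2.RETR_EXTERNAL,cv2.CHAIN_APPROX_NONE)[0]
    return max(cs,key=cv2.contourArea)[:,0]
E
python3 - <<'E'
from h import *
C={n:cal(n) for n in("top","scene")}
I={n:cv2.imread(f"pics/{n}0.png") for n in C}
hsv={n:cv2.cvtColor(I[n],cv2.COLOR_BGR2HSV) for n in C}
boxes={"top":(270,160,380,250),"scene":(180,175,300,255)}
for n in C:
    x0,y0,x1,y1=boxes[n]; h=hsv[n]; m=np.zeros(h.shape[:2],bool)
    m[y0:y1,x0:x1]=((h[...,1]<60)&(h[...,2]>120))[y0:y1,x0:x1]
    c=rect(m); w=onz(C[n],c,16)[:,:2].astype(np.float32); print(n,"jig rect",cv2.minAreaRect(w),cv2.boxPoints(cv2.minAreaRect(w)).round().tolist())
for n,p in(("top",[[348,210],[328,208],[315,181]]),("scene",[[220,187],[236,207],[234,228]])):print(n,[onz(C[n],q,z).round(1).tolist() for q,z in zip(p,(50,16,34))])
print("knob",two(C["top"],[348,205],C["scene"],[220,183]))
print("boss top",two(C["top"],[192,227],C["scene"],[400,239]))
print("goblet",onz(C["top"],[429,228],40),"red",onz(C["top"],[239,248],20),"green",onz(C["top"],[147,236],20))
n="top";a=I[n]
cr=np.hstack([cv2.resize(a[200:300,120:270],(600,400),interpolation=2)]);cr2=cv2.resize(a[160:250,270:380],(489,400),interpolation=2)
cv2.imwrite("pics/c1.png",cv2.resize(np.hstack([cr,cr2]),(800,294)))
E
```

```text
top jig rect ((520.3079833984375, -131.2947235107422), (233.45262145996094, 194.45156860351562), 76.67778778076172) [[399.0, -222.0], [588.0, -267.0], [642.0, -40.0], [453.0, 5.0]]
scene jig rect ((527.5311279296875, -127.19038391113281), (246.23663330078125, 198.04385375976562), 76.61073303222656) [[403.0, -224.0], [595.0, -270.0], [652.0, -30.0], [460.0, 16.0]]
top [[[499.0, -209.2, 50.0]], [[511.6, -151.3, 16.0]], [[593.2, -110.9, 34.0]]]
scene [[[499.6, -205.5, 50.0]], [[513.5, -146.2, 16.0]], [[601.2, -90.6, 34.0]]]
knob (array([ 507.98662312, -203.42609762,   69.69840697]), np.float64(9.289806801186783))
boss top (array([446.34898691, 265.45377195,  47.96777578]), np.float64(5.466353068906044))
goblet [[ 445.67464072 -453.09402366   40.        ]] red [[386.51835189 121.87391531  20.        ]] green [[423.13272245 405.93199841  20.        ]]
```

View pics/c1.png

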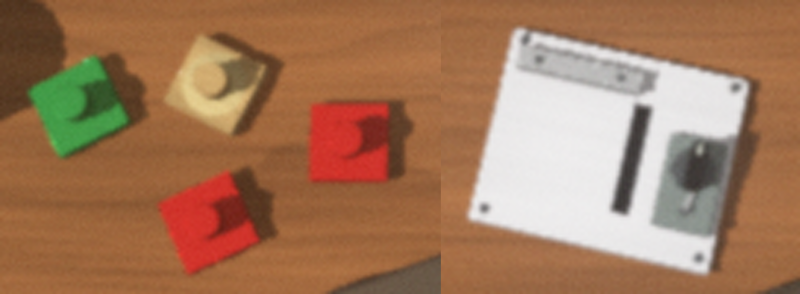

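The crop confirms the pale piece, centre-left in the top view at (194,228), as the blank; the others are green or red. I'll move the wrist camera over the jig.

drive_tool(deltas=[[30, -21, 0, 0, 0, 0.1], [41, -17, 0, 0, 0, 0.1], [41, -17, 0, 0, 0, 0.1], [42, -14, 0, 0, 0, 0.1], [44, -9, 0, 0, 0, 0.1]])

```text
time_s: 0.6
position: [396.1, -482.8, 253.5]
tcp_rot: [-3.132, 0.241, 0.001]
force: [0.9, -1.2, 0.2]
finger_gap: 85.4
gripper_force: 0.0
```

drive_tool(deltas=[[38, -21, 0, 0, 0, 0.08], [38, -21, 0, 0, 0, 0], [38, -21, 0, 0, 0, 0]])

```text
time_s: 0.9
position: [520.7, -444.7, 253.0]
tcp_rot: [-3.121, 0.359, 0.001]
force: [-0.8, -0.5, -0.3]
finger_gap: 85.6
gripper_force: 0.0
```

drive_tool(deltas=[[-14, -44, 0, 0, 0, 0], [-14, -44, 0, 0, 0, 0], [-14, -44, 0, 0, 0, 0], [-14, -44, 0, 0, 0, 0], [-14, -44, 0, 0, 0, 0]])

```text
time_s: 1.4
position: [500.4, -213.6, 253.0]
tcp_rot: [-3.121, 0.359, 0.001]
force: [0.7, 0.8, 0.3]
finger_gap: 85.3
gripper_force: 0.0
```

drive_tool(deltas=[[-14, -44, 0, 0, 0, 0], [0, 0, 0, 0, 0, 0], [0, 0, 0, 0, 0, 0]])

```text
time_s: 1.7
position: [497.4, -168.7, 253.5]
tcp_rot: [3.121, -0.356, 0.0]
force: [-0.4, -1.6, -0.3]
finger_gap: 85.2
gripper_force: 0.0
```

```bash
python3 - <<'E'
from h import *
s=manip.state(); p,d=manip.camera("wrist"); print(s["position"],s["tcp_rot"],s["joints"])
np.savez("pics/w1.npz",p=p,d=d,pos=s["position"],rot=s["tcp_rot"]); cv2.imwrite("pics/w1.png",p[:,:,::-1])
E
```

```text
[ 497.4320559  -168.73732083  253.46103612] [ 3.12106283e+00 -3.56254830e-01  4.26630154e-04] [-4.52755906e-01  3.49505338e-01  1.80151894e+00 -1.88766571e-04
  9.90224686e-01  1.34545085e+00]
```

View pics/w1.png

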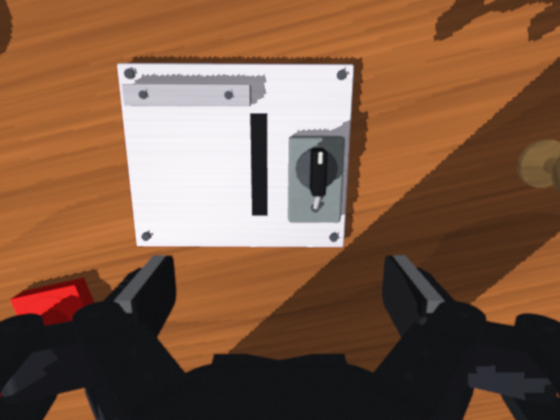

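Wrist view: plate corners are at about (120,66), (353,66), (343,246) and (137,246). The slot runs (259,114)-(259,215). The wing is at (318,150)-(317,195), nearly along jig x, and the fence is at (187,95). I'll take a second, closer view.

drive_tool(deltas=[[0, 20, 20, 0, 0, 0], [0, 20, 20, 0, 0, 0], [0, 0, 20, 0, 0, 0], [0, 0, 0, 0, 0, 0], [0, 0, 0, 0, 0, 0]])

```text
time_s: 2.25
position: [488.3, -209.3, 193.3]
tcp_rot: [-3.121, 0.361, 0.001]
force: [0.1, -0.1, 0.0]
finger_gap: 85.3
gripper_force: 0.0
```

```bash
python3 - <<'E'
from h import *
s=manip.state(); p,d=manip.camera("wrist")
np.savez("pics/w2.npz",p=p,d=d,pos=s["position"],rot=s["tcp_rot"]); cv2.imwrite("pics/w2.png",p[:,:,::-1])
pts={}
for k in("w1","w2"):
    a=np.load(f"pics/{k}.npz"); C=cal("wrist",{"position":a["pos"],"tcp_rot":a["rot"]}); p=a["p"]
    h=cv2.cvtColor(p,cv2.COLOR_RGB2HSV); lim=int(onz(C,[0,0],0)[0,0]*0+248)
    m=(h[...,1]<70)&(h[...,2]>110); m[300:]=0
    # exclude gripper: keep the largest light blob
    n,l,st,ce=cv2.connectedComponentsWithStats(m.astype(np.uint8)); i=1+np.argmax(st[1:,4]); c=rect(l==i)
    r=cv2.minAreaRect(onz(C,c,16)[:,:2].astype(np.float32)); print(k,"plate",r, st[i])
    x,y,w,hh=st[i][:4]; dk=p.max(2)<45; M=np.zeros_like(dk); M[y:y+hh,x:x+w]=dk[y:y+hh,x:x+w]
    n,l,st,ce=cv2.connectedComponentsWithStats(M.astype(np.uint8))
    for j in range(1,n):
        if st[j,4]>250:
            rr=cv2.minAreaRect(rect(l==j).astype(np.float32)); 
            print("dark",st[j],rr)
            for z in(16,63): print(z,cv2.minAreaRect(onz(C,rect(l==j),z)[:,:2].astype(np.float32)), "depth",np.median(a["d"][l==j]))
x,y=300,100
cv2.imwrite("pics/c2.png",cv2.resize(p[60:340,180:500,::-1],(800,700))[:600])
E
```

```text
w1 plate ((521.4166870117188, -129.94082641601562), (231.106201171875, 189.97238159179688), 76.87590789794922) [  117    63   237   184 36723]
dark [ 252  115   14   99 1332] ((258.5, 164.0), (98.0, 13.0), 90.0)
16 ((511.3874816894531, -149.741455078125), (13.565650939941406, 102.9864501953125), 76.29728698730469) depth 359.0146
63 ((517.9419555664062, -154.08404541015625), (11.788440704345703, 89.49434661865234), 76.29729461669922) depth 359.0146
dark [310 148  19  48 678] ((318.8833923339844, 171.4153289794922), (17.466033935546875, 47.042388916015625), 2.2906100749969482)
16 ((490.79193115234375, -209.81613159179688), (18.279380798339844, 49.84459686279297), 76.29259490966797) depth 318.4167
63 ((500.044677734375, -206.2884063720703), (15.884636878967285, 43.314510345458984), 76.29259490966797) depth 318.4167
w2 plate ((521.2960205078125, -128.86265563964844), (232.344482421875, 190.19728088378906), 76.70111083984375) [   31    54   287   218 50908]
dark [ 196  115   23  119 2003] ((207.09974670410156, 173.99502563476562), (118.95140838623047, 17.578041076660156), 87.1375961303711)
16 ((511.524658203125, -149.9652557373047), (14.882047653198242, 104.74531555175781), 76.71831512451172) depth 300.83603
63 ((517.9448852539062, -161.57211303710938), (12.539490699768066, 88.25759887695312), 76.71831512451172) depth 300.83603
dark [265 156  21  59 969] ((275.0, 185.0), (58.0, 20.0), 90.0)
16 ((490.0987854003906, -205.59963989257812), (17.46627426147461, 52.373165130615234), 76.11537170410156) depth 260.0686
63 ((499.8916320800781, -208.44923400878906), (14.716943740844727, 44.129188537597656), 76.1153793334961) depth 260.0686
```

View pics/c2.png

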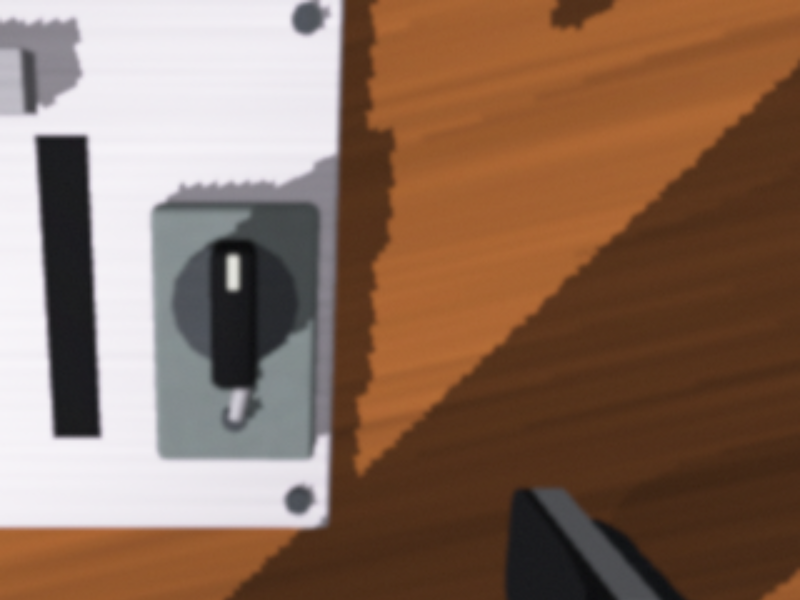

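The close view shows the wing along jig x, centred at crop (233,312). I'll refine its height.

```bash
python3 - <<'E'
from h import *
Q=[]
for k,b in(("w1",(310,145,328,170)),("w2",(262,155,284,182))):
    a=np.load(f"pics/{k}.npz"); C=cal("wrist",{"position":a["pos"],"tcp_rot":a["rot"]}); p=a["p"];x0,y0,x1,y1=b
    w=p[y0:y1,x0:x1].astype(float).min(2)-60; w[w<0]=0; yy,xx=np.mgrid[y0:y1,x0:x1]
    u=[(w*xx).sum()/w.sum(),(w*yy).sum()/w.sum()]
    dd=a["d"][y0:y1,x0:x1]; f,cx,cy,Rc,o=C
    P=o+np.stack([(xx-cx)/f*dd,(yy-cy)/f*dd,dd],-1)@Rc.T
    print(k,u,"wing top z by depth",np.percentile(P[...,2],[50,80,95]).round(1)); Q.append((C,u))
    if k=="w2":
        ys,xs=np.mgrid[150:230,240:310]; dd=a["d"][150:230,240:310]
        Z=(o+np.stack([(xs-cx)/f*dd,(ys-cy)/f*dd,dd],-1)@Rc.T)
        print("heights hist",np.histogram(Z[...,2],bins=np.arange(10,75,3)))
        t=Z[Z[...,2]>np.percentile(Z[...,2],98)-3]; print("wing top centre",cv2.minAreaRect(t[:,:2].astype(np.float32)))
print("mark",two(*Q[0],*Q[1]))
s=manip.state(); R=Ro.from_rotvec(s["tcp_rot"]).as_matrix(); print(s["position"]); print("to (498.5,-207,61):",R.T@(np.array([498.5,-207,61])-s["position"]))
print("yaw deg",np.degrees(np.arctan2(R[1,0],R[0,0])))
E
```

```text
w1 [np.float64(319.03771361225694), np.float64(155.62333529758396)] wing top z by depth [60.7 61.9 62.7]
w2 [np.float64(271.71221163267126), np.float64(167.8110804311036)] wing top z by depth [60.9 62.  62.8]
heights hist (array([   0,   44,  291,    0,    0,   23, 2013,  948,  810,  394,   10,
          7,   13,    4,   13,    4,  298,  710,    0,    0,    0]), array([10, 13, 16, 19, 22, 25, 28, 31, 34, 37, 40, 43, 46, 49, 52, 55, 58,
       61, 64, 67, 70, 73]))
wing top centre ((515.2664794921875, -210.0478515625), (13.034632682800293, 78.36914825439453), 76.80135345458984)
mark (array([ 514.14810473, -209.33979822,   64.05971198]), np.float64(1.0769500890532346))
[ 488.51444765 -209.0530531   193.85560951]
to (498.5,-207,61): [  9.18611534  -4.30546013 132.85939018]
yaw deg -13.174748794808078
```

drive_tool(deltas=[[10, -4, 30, 0, 0, 0], [0, 0, 40, 0, 0, 0], [0, 0, 30, 0, 0, 0], [0, 0, 20, 0, 0, 0], [0, 0, 11, 0, 0, 0]])

```text
time_s: 2.8
position: [499.1, -206.8, 61.6]
tcp_rot: [-3.121, 0.359, 0.0]
force: [-0.6, -0.4, -0.1]
finger_gap: 85.2
gripper_force: 0.0
```

drive_tool(deltas=[[0, 0, 0, 0, 0, 0], [0, 0, 0, 0, 0, 0], [0, 0, 0, 0, 0, 0], [0, 0, 0, 0, 0, 0], [0, 0, 0, 0, 0, 0]], gripper=4)

```text
time_s: 3.3
position: [499.2, -207.1, 63.1]
tcp_rot: [3.12, -0.359, 0.002]
force: [-6.4, -11.5, 26.1]
finger_gap: 13.0
gripper_force: 56.7
```

drive_tool(deltas=[[0, 0, 0, 0, 0, 0], [0, 0, 0, 0, 0, 0], [0, 0, 0, 0, 0, 0], [0, 0, 0, 0, 0, 0], [0, 0, 0, 0, 0, 0]])

```text
time_s: 3.8
position: [499.1, -207.2, 63.2]
tcp_rot: [3.12, -0.359, 0.002]
force: [-2.3, -1.5, 7.0]
finger_gap: 12.5
gripper_force: 58.6
```

drive_tool(deltas=[[0, 0, -1, 0, 0, 0.1], [0, 0, 0, 0, 0, 0.1], [0, 0, 0, 0, 0, 0.1], [0, 0, 0, 0, 0, 0.1], [0, 0, 0, 0, 0, 0.1]])

```text
time_s: 4.3
position: [498.9, -207.5, 63.3]
tcp_rot: [2.932, -1.125, 0.001]
force: [-1.9, -7.4, -4.8]
finger_gap: 12.9
gripper_force: 60.1
```

drive_tool(deltas=[[0, 0, 0, 0, 0, 0.1], [0, 0, 0, 0, 0, 0.1], [0, 0, 0, 0, 0, 0.1], [0, 0, 0, 0, 0, 0.1], [0, 0, 0, 0, 0, 0.1]])

```text
time_s: 4.8
position: [498.6, -207.8, 63.3]
tcp_rot: [2.562, -1.816, 0.001]
force: [-4.8, -9.3, -3.2]
finger_gap: 12.5
gripper_force: 60.2
```

drive_tool(deltas=[[0, 0, 0, 0, 0, 0.1], [0, 0, 0, 0, 0, 0.06], [0, 0, 0, 0, 0, 0]])

```text
time_s: 5.1
position: [498.4, -207.8, 63.3]
tcp_rot: [2.41, -2.013, 0.001]
force: [-4.4, -9.6, -4.5]
finger_gap: 12.8
gripper_force: 60.3
```

drive_tool(deltas=[[0, 0, 0, 0, 0, 0], [0, 0, 0, 0, 0, 0], [0, 0, 0, 0, 0, 0], [0, 0, 0, 0, 0, 0], [0, 0, 0, 0, 0, 0]], gripper=85)

```text
time_s: 5.6
position: [498.9, -206.7, 63.4]
tcp_rot: [2.414, -2.011, 0.0]
force: [-0.6, -0.4, 0.2]
finger_gap: 83.7
gripper_force: 0.0
```

```bash
python3 -c "
from rig import manip;s=manip.state();print(s['joints'],s['force'])"
```

```text
[-5.15027237e-01  6.42614046e-01  1.93221117e+00 -7.53406034e-05
  5.66572364e-01  2.44484493e+00] [-0.64697146 -0.4102747   0.15900299]
```

drive_tool(deltas=[[0, 0, -25, 0, 0, 0], [0, 0, -45, 0, 0, 0], [0, 0, -45, 0, 0, -0.14], [0, 0, -40, 0, 0, -0.14], [0, 0, 0, 0, 0, -0.14]])

```text
time_s: 6.1
position: [500.3, -207.4, 223.5]
tcp_rot: [2.784, -1.455, 0.013]
force: [0.3, -0.8, -1.5]
finger_gap: 84.9
gripper_force: 0.0
```

drive_tool(deltas=[[0, 0, 0, 0, 0, -0.14], [0, 0, 0, 0, 0, -0.14], [0, 0, 0, 0, 0, -0.14], [0, 0, 0, 0, 0, -0.14], [0, 0, 0, 0, 0, -0.14]])

```text
time_s: 6.6
position: [498.8, -206.6, 218.3]
tcp_rot: [3.114, -0.412, 0.0]
force: [-0.3, -0.5, 0.4]
finger_gap: 85.3
gripper_force: 0.0
```

drive_tool(deltas=[[0, -20, 0, 0, 0, 0], [-20, -30, 0, 0, 0, 0], [0, 0, 0, 0, 0, 0], [0, 0, 0, 0, 0, 0]])

```text
time_s: 7.0
position: [493.0, -152.9, 218.6]
tcp_rot: [3.113, -0.42, 0.001]
force: [-0.1, -0.4, 0.2]
finger_gap: 84.8
gripper_force: 0.0
```

```bash
python3 - <<'E'
from h import *
s=manip.state(); p,d=manip.camera("wrist"); print(s["position"],s["tcp_rot"],s["joints"])
np.savez("pics/w3.npz",p=p,d=d,pos=s["position"],rot=s["tcp_rot"]); cv2.imwrite("pics/w3.png",p[:,:,::-1])
E
```

```text
[ 492.99344952 -152.85218868  218.56198072] [ 3.11312114e+00 -4.19564098e-01  8.13384105e-04] [-4.28603606e-01  3.79473785e-01  1.86466254e+00 -2.06433930e-04
  8.96866199e-01  1.41025271e+00]
```

View pics/w3.png

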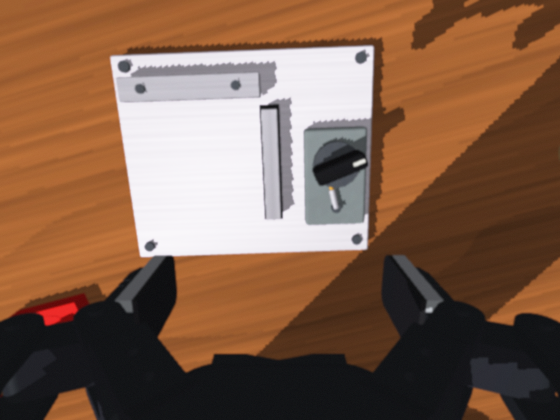

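The knob has clicked over: the wing at (340,167) is turned about 70°, and the stop at (271,160) stands up. Next, the blank.

drive_tool(deltas=[[-19, -41, 0, 0, 0, 0], [-19, -41, 0, 0, 0, 0], [-19, -41, 0, 0, 0, 0], [-19, -41, 0, 0, 0, 0], [-19, -41, 0, 0, 0, 0]])

```text
time_s: 7.55
position: [456.0, 70.6, 218.4]
tcp_rot: [3.113, -0.424, 0.001]
force: [0.4, 1.1, -0.3]
finger_gap: 85.4
gripper_force: 0.0
```

drive_tool(deltas=[[-19, -41, 0, 0, 0, 0], [-19, -41, 0, 0, 0, 0], [-19, -41, 0, 0, 0, 0], [0, 0, 0, 0, 0, 0], [0, 0, 0, 0, 0, 0]])

```text
time_s: 8.05
position: [433.9, 203.8, 218.1]
tcp_rot: [3.113, -0.419, 0.0]
force: [0.5, -0.7, -0.1]
finger_gap: 85.0
gripper_force: 0.0
```

```bash
python3 - <<'E'
from h import *
s=manip.state(); p,d=manip.camera("wrist"); print(s["position"],s["tcp_rot"],s["joints"])
np.savez("pics/w4.npz",p=p,d=d,pos=s["position"],rot=s["tcp_rot"]); cv2.imwrite("pics/w4.png",p[:,:,::-1])
E
```

```text
[433.86398408 203.75731087 218.13267322] [ 3.11331679e+00 -4.18711330e-01  2.12895057e-04] [ 3.01277538e-01  3.31255837e-01  1.94840107e+00 -3.68784008e-04
  8.61916394e-01  2.13969043e+00]
```

View pics/w4.png

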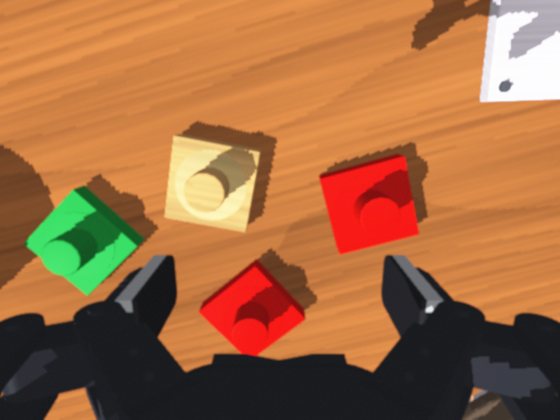

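The pale blank is at (212,183), with its boss top at about (207,187). I'll take a second view closer to it.

drive_tool(deltas=[[-5, -30, 10, 0, 0, 0], [-5, -30, 20, 0, 0, 0], [0, 0, 20, 0, 0, 0], [0, 0, 0, 0, 0, 0], [0, 0, 0, 0, 0, 0]])

```text
time_s: 8.6
position: [440.5, 262.6, 168.5]
tcp_rot: [3.112, -0.424, -0.001]
force: [0.3, 0.4, 1.1]
finger_gap: 85.1
gripper_force: 0.0
```

```bash
python3 - <<'E'
from h import *
s=manip.state(); p,d=manip.camera("wrist")
np.savez("pics/w5.npz",p=p,d=d,pos=s["position"],rot=s["tcp_rot"]); cv2.imwrite("pics/w5.png",p[:,:,::-1])
print(s["position"],s["tcp_rot"])
ims=[];Cs=[];Q=[]
for k in("w4","w5"):
    a=np.load(f"pics/{k}.npz"); C=cal("wrist",{"position":a["pos"],"tcp_rot":a["rot"]}); p=a["p"]
    h=cv2.cvtColor(p,cv2.COLOR_RGB2HSV); f,cx,cy,Rc,o=C
    if k=="w4": print("hsv slab",h[150,190],h[187,207],"wood",h[100,150])
    yy,xx=np.mgrid[:420,:560]; dd=a["d"]
    P=o+np.stack([(xx-cx)/f*dd,(yy-cy)/f*dd,dd],-1)@Rc.T
    m=(h[...,0]>=15)&(h[...,0]<=28)&(h[...,1]<150)&(h[...,2]>120); m[330:]=0
    n,l,st,ce=cv2.connectedComponentsWithStats(cv2.morphologyEx(m.astype(np.uint8),cv2.MORPH_OPEN,np.ones((3,3))))
    i=1+np.argmax(st[1:,4]); b=l==i; z=P[...,2]
    zs=z[b&(z<35)&(z>8)]; zt=z[b&(z>40)]; print(k,st[i],"slab z",np.median(zs),"boss z",np.median(zt),len(zt))
    r=cv2.minAreaRect(onz(C,rect(b),20)[:,:2].astype(np.float32)); print("slab@20",r)
    bt=b&(z>np.median(zt)-3); (u,v),rad=cv2.minEnclosingCircle(rect(bt).astype(np.float32)); print("boss px",u,v,rad,"@52",onz(C,[u,v],52))
    Q.append((C,[u,v]))
    c=cv2.boxPoints(cv2.minAreaRect(rect(b).astype(np.float32)));print(c.round(1).tolist())
    Q[-1]+=(c[np.argsort(np.arctan2(*(c-c.mean(0)).T))],)
print("boss",two(Q[0][0],Q[0][1],Q[1][0],Q[1][1]))
print("corners",[(two(Q[0][0],x,Q[1][0],y)[0].round(1)) for x,y in zip(Q[0][2],Q[1][2])])
E
```

```text
[440.48282896 262.62537235 168.45888423] [ 3.11221311e+00 -4.24433023e-01 -9.38506822e-04]
hsv slab [ 22 109 248] [ 23 104 249] wood [ 13 170 210]
w4 [ 164  135   97   97 7313] slab z 20.943134316901308 boss z 52.53345420777464 1438
slab@20 ((449.0157775878906, 266.5375671386719), (81.44804382324219, 82.3161392211914), 63.67354965209961)
boss px 203.61289978027344 192.80645751953125 21.038320541381836 @52 [[448.38563288 266.89376686  52.        ]]
[[158.6999969482422, 216.8000030517578], [173.5, 133.10000610351562], [261.1000061035156, 148.60000610351562], [246.39999389648438, 232.3000030517578]]
w5 [  215   127   117   115 10126] slab z 21.000645209430076 boss z 52.592570527956354 2033
slab@20 ((448.7040710449219, 266.87677001953125), (81.00531768798828, 81.53590393066406), 63.60824966430664)
boss px 270.3214416503906 196.10714721679688 24.959491729736328 @52 [[448.53760735 267.13068703  52.        ]]
[[211.6999969482422, 224.3000030517578], [229.60000610351562, 125.5], [332.20001220703125, 144.10000610351562], [314.29998779296875, 243.0]]
boss (array([448.1819105 , 267.26680948,  50.61208653]), np.float64(0.06679513799372314))
corners [array([502.9, 284.8,  18.5]), array([434.9, 318.9,  34.6]), array([398.2, 245.7,  33.4]), array([467.7, 212. ,  15.8])]
```

drive_tool(deltas=[[6.6, -6.4, 30, 0, 0, 0.1], [0, 0, 40, 0, 0, 0.09], [0, 0, 30, 0, 0, 0], [0, 0, 15, 0, 0, 0], [0, 0, 7, 0, 0, 0]])

```text
time_s: 9.15
position: [448.4, 267.5, 45.9]
tcp_rot: [3.058, -0.717, -0.0]
force: [0.7, -0.6, 0.7]
finger_gap: 84.7
gripper_force: 0.0
```

drive_tool(deltas=[[0, 0, 0, 0, 0, 0], [0, 0, 0, 0, 0, 0], [0, 0, 0, 0, 0, 0], [0, 0, 0, 0, 0, 0], [0, 0, 0, 0, 0, 0]], gripper=15)

```text
time_s: 9.65
position: [448.4, 268.4, 47.6]
tcp_rot: [-3.058, 0.715, -0.003]
force: [-1.1, -2.0, 9.9]
finger_gap: 34.3
gripper_force: 58.9
```

drive_tool(deltas=[[0, 0, 0, 0, 0, 0], [0, 0, 0, 0, 0, 0]])

```text
time_s: 9.85
position: [448.4, 268.4, 47.6]
tcp_rot: [-3.058, 0.715, -0.002]
force: [-1.3, -2.2, 10.2]
finger_gap: 34.5
gripper_force: 58.9
```

drive_tool(deltas=[[0, 0, -20, 0, 0, 0], [0, 0, -30, 0, 0, -0.075], [0, 0, -25, 0, 0, -0.075], [0, 0, 0, 0, 0, -0.075], [0, 0, 0, 0, 0, 0]])

```text
time_s: 10.35
position: [448.1, 268.4, 122.5]
tcp_rot: [-3.119, 0.365, -0.003]
force: [-0.5, 0.1, -1.6]
finger_gap: 34.2
gripper_force: 59.9
```

drive_tool(deltas=[[12, 24, 0, 0, 0, 0], [20, 40, 0, 0, 0, 0], [20, 40, 0, 0, 0, 0], [20, 40, 0, 0, 0, 0], [20, 40, 0, 0, 0, 0]])

```text
time_s: 10.85
position: [494.7, 66.3, 121.0]
tcp_rot: [3.12, -0.37, -0.001]
force: [1.2, 0.1, -1.6]
finger_gap: 34.4
gripper_force: 60.0
```

drive_tool(deltas=[[20, 40, 0, 0, 0, 0], [20, 40, 0, 0, 0, 0], [20, 40, 0, 0, 0, 0], [14, 29, 0, 0, 0, 0], [0, 0, 0, 0, 0, 0]])

```text
time_s: 11.35
position: [532.8, -97.7, 120.9]
tcp_rot: [3.118, -0.377, 0.001]
force: [0.2, 0.5, -0.1]
finger_gap: 34.2
gripper_force: 60.2
```

```bash
python3 - <<'E'
from h import *
s=manip.state(); p,d=manip.camera("wrist"); p2,d2=manip.camera("scene")
np.savez("pics/w6.npz",p=p,d=d,pos=s["position"],rot=s["tcp_rot"])
R=Ro.from_rotvec(s["tcp_rot"]).as_matrix(); yaw=np.arctan2(R[1,0],R[0,0])
t=np.radians(-13.3); U=np.array([np.cos(t),np.sin(t)]);V=np.array([-U[1],U[0]]); e=s["position"][:2]-[524.6,-94.2]
print(s["position"],"yaw",np.degrees(yaw),"jig xy",e@U,e@V,s["force"],s["finger_gap"])
cv2.imwrite("pics/w6.png",np.hstack([cv2.resize(p,(400,300)),cv2.resize(p2[150:270,160:320],(400,300))])[:,:,::-1])
E
```

```text
[532.79291498 -97.67829422 120.90189379] yaw -13.770338481768507 jig xy 8.773352430802525 -1.500224506542825 [ 0.1917772   0.53322439 -0.10612704] 34.150297911911096
```

View pics/w6.png

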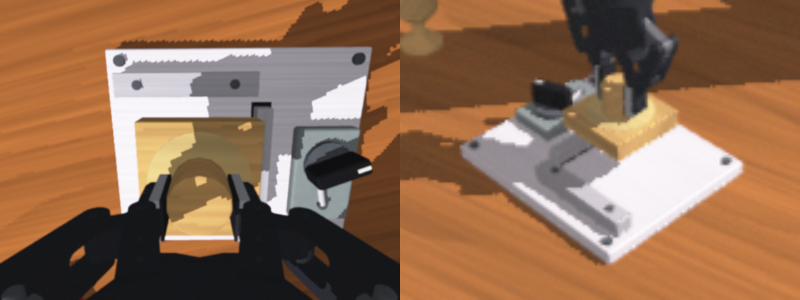

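The blank hangs square over the bed and clear of both stops. I'll lower it.

drive_tool(deltas=[[-1, -5, 20, 0, 0, 0], [0, 0, 20, 0, 0, 0], [0, 0, 10, 0, 0, 0], [0, 0, 4, 0, 0, 0], [0, 0, 0, 0, 0, 0]])

```text
time_s: 11.95
position: [532.2, -88.5, 67.1]
tcp_rot: [-3.12, 0.367, 0.001]
force: [0.4, 0.2, -1.5]
finger_gap: 34.5
gripper_force: 60.2
```

drive_tool(deltas=[[0, 0, 1.5, 0, 0, 0], [0, 0, 1.5, 0, 0, 0], [0, 0, 0.5, 0, 0, 0], [0, 0, 0, 0, 0, 0]])

```text
time_s: 12.35
position: [532.4, -89.1, 64.0]
tcp_rot: [3.12, -0.367, 0.001]
force: [0.7, 0.3, -0.1]
finger_gap: 34.1
gripper_force: 60.2
```

drive_tool(deltas=[[0, 0, 0.7, 0, 0, 0], [0, 0, 0.5, 0, 0, 0], [0, 0, 0, 0, 0, 0]])

```text
time_s: 12.65
position: [532.4, -89.2, 63.6]
tcp_rot: [3.12, -0.367, 0.001]
force: [-3.9, -0.6, 11.8]
finger_gap: 34.2
gripper_force: 61.6
```

drive_tool(deltas=[[0, 0, 0.6, 0, 0, 0], [0, 0, 0, 0, 0, 0], [0, 0, 0, 0, 0, 0]])

```text
time_s: 12.95
position: [532.4, -89.2, 63.6]
tcp_rot: [3.12, -0.367, 0.002]
force: [-7.4, 0.8, 19.4]
finger_gap: 34.5
gripper_force: 62.6
```

drive_tool(deltas=[[3, 4, -0.6, 0, 0, 0], [3, 4, 0, 0, 0, 0], [3, 4, 0, 0, 0, 0], [1, 2, 0, 0, 0, 0], [0, 0, 0, 0, 0, 0]])

```text
time_s: 13.45
position: [539.3, -105.2, 63.6]
tcp_rot: [3.12, -0.367, 0.003]
force: [-1.7, 0.8, 11.3]
finger_gap: 34.1
gripper_force: 61.2
```

drive_tool(deltas=[[0, 1.5, 0, 0, 0, 0], [0, 1.5, 0, 0, 0, 0], [0, 0.5, 0, 0, 0, 0], [0, 0, 0, 0, 0, 0]])

```text
time_s: 13.85
position: [538.7, -108.4, 63.6]
tcp_rot: [3.12, -0.367, 0.004]
force: [0.6, 1.9, 9.5]
finger_gap: 34.3
gripper_force: 61.1
```

drive_tool(deltas=[[1.5, 0, 0, 0, 0, 0], [1.5, 0, 0, 0, 0, 0], [0, 0, 0, 0, 0, 0]])

```text
time_s: 14.15
position: [540.7, -109.0, 63.6]
tcp_rot: [-3.12, 0.367, 0.0]
force: [-5.0, 2.5, 13.5]
finger_gap: 34.3
gripper_force: 61.5
```

drive_tool(deltas=[[0.8, 0.8, 0, 0, 0, 0], [0, 0, 0, 0, 0, 0], [0, 0, 0, 0, 0, 0]])

```text
time_s: 14.45
position: [540.9, -109.4, 63.6]
tcp_rot: [-3.12, 0.367, 0.001]
force: [-6.0, 7.5, 14.6]
finger_gap: 34.5
gripper_force: 61.6
```

drive_tool(deltas=[[0.6, 0.8, 0, 0, 0, 0], [0, 0, 0, 0, 0, 0], [0, 0, 0, 0, 0, 0]])

```text
time_s: 14.75
position: [540.9, -109.5, 63.6]
tcp_rot: [-3.119, 0.366, 0.003]
force: [-6.0, 14.4, 16.8]
finger_gap: 34.3
gripper_force: 61.9
```

drive_tool(deltas=[[0.5, 0.8, 0, 0, 0, 0], [0, 0, 0, 0, 0, 0], [0, 0, 0, 0, 0, 0]])

```text
time_s: 15.05
position: [540.9, -109.6, 63.6]
tcp_rot: [-3.118, 0.366, 0.005]
force: [-7.3, 20.0, 18.1]
finger_gap: 34.5
gripper_force: 62.2
```

drive_tool(deltas=[[1, -0.6, -0.5, 0, 0, 0], [0.5, 0, 0, 0, 0, 0], [0, 0, 0, 0, 0, 0]])

```text
time_s: 15.35
position: [541.0, -109.5, 63.6]
tcp_rot: [-3.118, 0.366, 0.011]
force: [-14.2, 13.9, 18.7]
finger_gap: 34.3
gripper_force: 62.1
```

drive_tool(deltas=[[0.8, 0, 0, 0, 0, 0], [0, 0, 0, 0, 0, 0], [0, 0, 0, 0, 0, 0]])

```text
time_s: 15.65
position: [541.1, -109.5, 63.6]
tcp_rot: [-3.118, 0.366, 0.013]
force: [-18.0, 14.9, 21.3]
finger_gap: 34.3
gripper_force: 62.4
```

```bash
python3 - <<'E'
from h import *
s=manip.state(); t=np.radians(-13.3); U=np.array([np.cos(t),np.sin(t)]);V=np.array([-U[1],U[0]])
R=Ro.from_rotvec(s["tcp_rot"]).as_matrix(); e=s["position"][:2]-[524.6,-94.2]
print("jig xy",e@U,e@V,"F",s["force"][:2]@U,s["force"][:2]@V,s["force"],s["torque"],"yaw",np.degrees(np.arctan2(R[1,0],R[0,0])),"tilt",R[:2,2])
p,d=manip.camera("wrist"); p2,d2=manip.camera("scene")
np.savez("pics/w7.npz",p=p,d=d,pos=s["position"],rot=s["tcp_rot"])
cv2.imwrite("pics/w7.png",np.hstack([cv2.resize(p[40:340,100:500],(480,360)),cv2.resize(p2[165:255,180:260],(320,360))])[:,:,::-1])
E
```

```text
jig xy 19.553041236757593 -11.127819274986937 F -20.93609128449536 10.346122459884832 [-17.99443896  14.88497009  21.30297481] [2.40147505 2.69434976 0.14902927] yaw -13.380764887358666 tilt [-0.00809082  0.00342289]
```

View pics/w7.png

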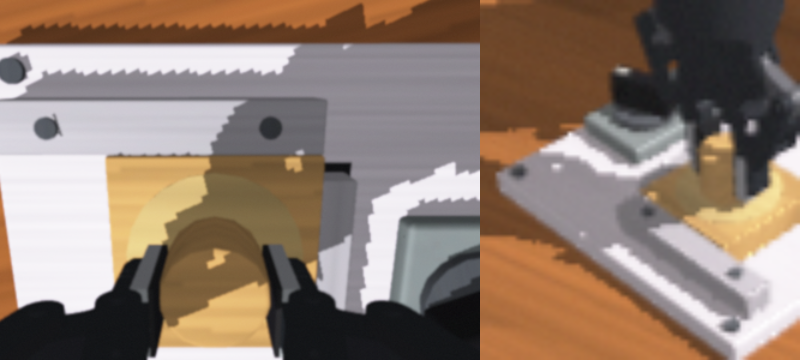

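Both edges show contact, and the forces agree (21 N on the fence, 10 N on the stop). The tool leans about 0.5° under the push, so I'll counter-tilt to keep the slab flat and add a little side push.

drive_tool(deltas=[[0, 0.5, 0.3, 0, 0.008, 0], [0, 0, 0, 0, 0, 0], [0, 0, 0, 0, 0, 0]])

```text
time_s: 16.05
position: [541.0, -109.6, 63.6]
tcp_rot: [-3.118, 0.366, 0.001]
force: [-16.7, 20.1, 25.1]
finger_gap: 34.6
gripper_force: 62.8
```

```bash
cat > q.py <<'E'
from h import *
s=manip.state(); t=np.radians(-13.3); U=np.array([np.cos(t),np.sin(t)]);V=np.array([-U[1],U[0]])
R=Ro.from_rotvec(s["tcp_rot"]).as_matrix(); e=s["position"][:2]-[524.6,-94.2]
print("jig xy",e@U,e@V,"F",s["force"][:2]@U,s["force"][:2]@V,s["force"],s["torque"],"yaw",np.degrees(np.arctan2(R[1,0],R[0,0])),"tilt jig x,y",R[:2,2]@U,R[:2,2]@V)
E
python3 q.py
```

```text
jig xy 19.500617100658133 -11.188289908457826 F -20.91240276639815 15.689718662548433 [-16.7420929   20.07979548  25.09163602] [3.24306929 2.72151017 0.1443296 ] yaw -13.388902520492195 tilt jig x,y -0.0005626582197686502 0.0019182699262746395
```

drive_tool(deltas=[[0, 0, 0, -0.002, 0, 0], [0, 0, 0, 0, 0, 0], [0, 0, 0, 0, 0, 0], [0, 0, 0, 0, 0, 0], [0, 0, 0, 0, 0, 0]])

```text
time_s: 16.55
position: [541.0, -109.5, 63.6]
tcp_rot: [-3.12, 0.366, 0.001]
force: [-17.7, 20.6, 24.8]
finger_gap: 34.4
gripper_force: 62.7
```

```bash
python3 q.py; python3 - <<'E'
from h import *
s=manip.state(); p,d=manip.camera("wrist"); f,cx,cy,Rc,o=cal("wrist",s)
yy,xx=np.mgrid[:420,:560]; P=o+np.stack([(xx-cx)/f*d,(yy-cy)/f*d,d],-1)@Rc.T
h=cv2.cvtColor(p,cv2.COLOR_RGB2HSV)
def fit(m,n):
    q=P[m]; k=np.linalg.lstsq(np.c_[q[:,:2]-q[:,:2].mean(0),np.ones(len(q))],q[:,2],rcond=None)[0]; print(n,len(q),"slopes,z",k.round(4))
z=P[...,2]; pale=(h[...,0]>=15)&(h[...,0]<=28)&(h[...,1]>60)
pale[:150]&=True
fit(pale&(abs(z-37)<4),"slab top"); fit((h[...,1]<50)&(abs(z-17)<4)&(yy<330),"bed")
E
```

```text
jig xy 19.4890480789477 -11.14041586081418 F -21.9295725140279 16.019174898217656 [-17.65618968  20.63441496  24.79208209] [3.35601287 2.70352768 0.13091348] yaw -13.391585097965724 tilt jig x,y -0.0006254228783072709 -2.751997672701523e-05
slab top 13536 slopes,z [-3.30000e-03  7.00000e-04  3.69525e+01]
bed 51887 slopes,z [ 3.00000e-04 -4.00000e-04  1.67621e+01]
```

```bash
python3 -c "
from rig import manip;print(manip.finish_job())"
```

```text
the job is handed in; nothing more can be done
None
```

I handed the job in with the knob clicked over, the side stop up, and the blank still held flat in the corner, pressing about 22 N on the end fence and 16 N on the side stop; the judge's verdict was not shown.

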